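# Raise the crystal case's window to the pointer

## Task

On the reading table stands a small display case whose front window slides up and down on a hidden counterweight. With the fingertips beneath the lip at the foot of the window, push the window up until its bottom edge is level with the point of the brass pointer on the case's post, then leave it there and take the hand away. Only push: do not pinch the lip, and leave the things standing around the case where they are.

Things in the scene. Friction and masses are not known exactly. Their poses are not given: they have to be found in the camera images.
- sash (a joint): The window's slide, in m: how far it is raised above its lowest place, 0 to 0.20, growing straight up. At 0 the window's bottom edge is 130 mm above the table. A counterweight carries the window's 0.6 kg and slide friction holds it wherever it is left; moving it up slowly takes 1.5 to 5 N. It has no catch, and nothing stops it at the marked height.
- case: Wooden display case, fixed. Origin on the table below the middle of the window's front face; x goes level into the case, away from the robot, y left along the window, z up. 380 mm wide, 170 deep, 465 high. Posts (30 wide, centred 175 left and right), the plinth (top 120 mm above the table) and the window are flush in front, at x = 0; only lip and pointer stand out from that plane.
- window_edge (a point): Middle of the window's bottom edge, on its front face; moves with the window. Axes as the case. The window is 312 mm wide and 140 mm high: an aluminium frame 12 mm thick with a clear pane.
- lip_edge (a point): Middle of the lip's outer lower edge; moves with the window; axes as the case. The lip is an aluminium plate 240 mm wide (y), 5 mm thick, 40 mm from root to edge. From the window's bottom edge it slopes outward and up by 30 degrees, so this point is 35 mm in front of the window's face and 20 mm above its bottom edge. A rubber strip lies on top of it; beneath it all is free down to the table.
- pointer_tip (a point): The point of the brass pointer clipped round the left front post: the height to which the window's bottom edge must come. Fixed, but its height differs from start to start. Axes as the case. The clip is 12 mm high and stands out 12 mm in front of the post; its point aims at the window, to the right (-y), about 148 mm left of the window's middle.
- deck_mid (a point): Centre of a dark upright box of cards, 45 x 75 x 120 mm high, standing loose left of the case. To be left alone.
- candle_mid (a point): Centre of an amber candle jar with a brass cap, 68 mm across, 85 mm high, standing loose in front of the case to the right. To be left alone.
- crystal_mid (a point): Middle of a purple pointed crystal, 56 mm across, 95 mm high, standing loose in front of the case to the left. To be left alone.

How it is judged:
By the outcome, as a careful person would: the job done as asked, in the order asked, and still so for the second after the job is handed in, with the robot touching nothing.
It also fails if it takes over 42 s, if anything falls off the work surface, if the arm or the gripper's body presses on something with over 40 N, if the wrist force passes 120 N, or if a joint passes its speed limit or range.

## Robot

A 6-joint arm with a two-finger parallel gripper is mounted at the origin on the work surface. World frame = base frame: x ahead of the robot, y to its left, z up, the work surface at z = 0. Lengths are in m, angles in degrees, forces in N, time in s.
With the tool pointing down it reaches from about 0.25 to 0.775 m from the base axis. Payload 4 kg.
Tool frame: the origin (TCP) lies midway between the tips of the shut fingers; the grasp point (between the pads) lies pinch_z behind it (pinch_z is the distance from the TCP to the grasp point, in m); z points along the fingers, y is the line along which they close (so a half turn about z gives the same grasp; the last joint's range is limited). The gripper opens to 94 mm and grips with 3 to 60 N. Pads are 16 mm wide; open, the fingers measure 119 mm over their backs; the gripper's body (75 mm by 177 mm) begins 78 mm behind the grasp point.
Start: joints at [69.093, 4.996, 78.535, -0, 96.463, -5.907], TCP at [0.142, 0.531, 0.206] pointing down, gripper open.
Joint ranges: [-177.83, 177.83], [-43.37, 116.18], [15.69, 146.23], [-61.86, 241.86], [9.47, 152.12], [-147.06, 147.06]. Speed limits (degrees/s): [159.86, 159.86, 180, 180, 180, 180].

## Interface

Orientations are given as a 3x3 rotation matrix whose columns are the frame's x, y, z axes.
In Python, from bench import sense, capture, calibration, sign_off, pinch_z gives the robot as it stands.
- The arm moves only by the tool carry_out, never from a script. Its argument "rows" is a list of rows, each a list of 7 numbers: the turn, a rotation vector about the tool's x, y, z in rad, then the shift along the tool's x, y, z in mm, then the finger opening in mm, from 0 to 94. In form: [[rx, ry, rz, dx, dy, dz, claw], ...]. A call has 1 to 20 rows; each row is the pose to reach, as a shift and turn from the pose commanded when the call began, along the tool's axes at that moment; what a row does not reach only later rows make up. A row lasts 1/8 s, in which the tool goes at most 62.5 mm and 10.7 degrees, less where a joint would pass 70% of its speed; a pose out of reach is approached as far as the arm can. A call with a gripper value outside its range is refused whole. The fingers move at their own pace and stop on an object; "newtons" is the grip in N (left out, the last holds). Time passes only in rows, so rows that repeat a pose let the fingers close. It gives the time, the measured TCP pose, the force, the opening and the grip force at its end, in the units of the state.
- sense(): the state, without advancing time (a new reading comes with each control period).
- capture(name): name is "side" or "top"; returns the picture (384x512x3 uint8, blue, green, red); there is no depth.
- calibration(name): a dict with "camera_matrix" (3x3 intrinsics, pixels), "xyz" and "orientation" of the camera in the world. Camera axes: x right, y up, looking along -z (the intrinsics and any distortion apply to the point x, -y, -z); pixel columns grow to the right and rows downward; lengths in m; the calibration is good to about 2 mm. A picture is of the moment at which its call begins. calibration takes no time and is no camera call.
- sign_off(): hands the job in; it is judged then, once.
The state is a dict: "time": time; "qpos": joint angles; "dq": joint speeds; "tau": joint torques, N m; "ee_pos": TCP position; "tool_rot": TCP orientation; "force": force on the tool from outside, world axes, zero at the start; "wrist_torque": the same for the moment, N m; "opening": finger opening in m; "finger_force": force on a finger pad.
Only numpy, scipy, OpenCV 4.12 (cv2) and the standard library are available. Lean on these libraries where they do the work, as an engineer would, in place of code of your own. Each camera call takes 0.05 s, during which the arm holds its last target. There are 200 camera calls.

## Working session

There is one attempt and no reset: what is moved stays moved. The work goes in short steps, Python scripts to look and compute and a tool call to move; the robot and the scene stay as the last step left them, time stands still between calls to the robot, and variables do not carry over. Pictures are saved under pics/ and viewed, at most 11 in all, crops included, and the job is handed in when it is done.

Besides the shell and the picture viewer there is one more tool, called after "Call:" as a command line: name --pt "numbers of a row" for each row, then --argument value for the rest. carry_out: Moves the arm, as the interface text tells. Its arguments: {"type":"object","properties":{"rows":{"type":"array"},"newtons":{"type":"number"}},"required":["rows"]}

```bash
mkdir -p pics && python3 - <<'E'
from bench import *
import cv2
for n in("side","top"):
    cv2.imwrite(f"pics/{n}0.png",capture(n)); print(n,calibration(n))
print(sense(),pinch_z)
E
```

```text
side {'camera_matrix': array([[376.15152706,   0.        , 264.60235963],
       [  0.        , 376.15152706, 187.51874629],
       [  0.        ,   0.        ,   1.        ]]), 'xyz': array([0.29608039, 0.54515794, 0.88547754]), 'orientation': array([[-0.90411157,  0.32682737, -0.2752565 ],
       [-0.42716811, -0.7071107 ,  0.56349078],
       [-0.01047261,  0.62703933,  0.7789172 ]])}
top {'camera_matrix': array([[459.28429069,   0.        , 252.86098506],
       [  0.        , 459.28429069, 196.76586182],
       [  0.        ,   0.        ,   1.        ]]), 'xyz': array([0.41763331, 0.04878627, 1.41248858]), 'orientation': array([[-0.01995308,  0.9925046 , -0.12056735],
       [-0.99977726, -0.01897739,  0.00923544],
       [ 0.00687816,  0.12072477,  0.99266219]])}
{'time': 0.1, 'qpos': array([ 6.90929315e+01,  5.03661819e+00,  7.86120195e+01, -1.26340735e-03,
        9.64631985e+01, -5.90675317e+00]), 'dq': array([ 0.00866809, -0.01710067, -0.22400583,  0.04873215,  0.04379566,
        0.0111701 ]), 'tau': array([ 1.85964571e-03, -3.41251695e+01, -3.03301263e+01,  7.21360766e-02,
        3.04278103e-02, -1.14245743e-04]), 'ee_pos': array([0.14219206, 0.53081349, 0.20444059]), 'tool_rot': array([[-9.65923704e-01,  2.58826081e-01, -6.76077469e-04],
       [ 2.58826902e-01,  9.65921985e-01, -1.83121581e-03],
       [ 1.79071680e-04, -1.94380180e-03, -9.99998095e-01]]), 'force': array([-0.58733029,  0.44626036,  0.16538747]), 'wrist_torque': array([-0.02727837, -0.02465405, -0.01428502]), 'finger_force': 0.0, 'opening': 0.09379597393275048} 0.0188
```

View pics/side0.png

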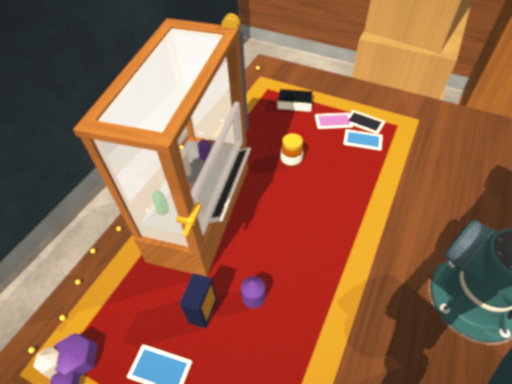

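View pics/top0.png

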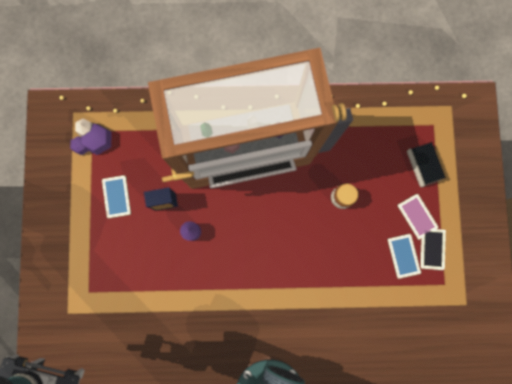

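Side view: the case has its pointer at about (189,219), the lip's black strip runs from about (215,218) to (250,150), the crystal is at (253,291), the deck at (199,300) and the candle at (292,150). In the top view the case's front faces the robot, with the lip at about (210,183) to (296,168) and the pointer at (180,177). I'll zoom in.

```bash
python3 - <<'E'
import cv2
a=cv2.imread("pics/side0.png")[130:280,130:280]; cv2.imwrite("pics/s1.png",cv2.resize(a,(600,600),interpolation=2))
a=cv2.imread("pics/top0.png")[50:210,140:360]; cv2.imwrite("pics/t1.png",cv2.resize(a,None,fx=3.5,fy=3.5,interpolation=2))
E
```

```text
(no output)
```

View pics/s1.png

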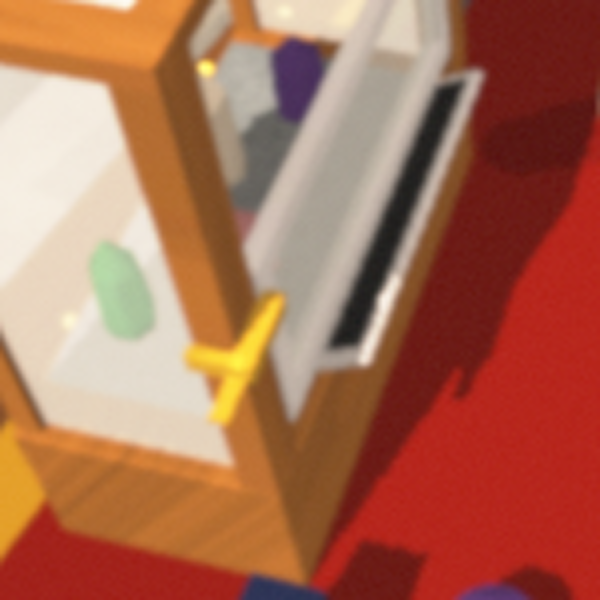

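View pics/t1.png

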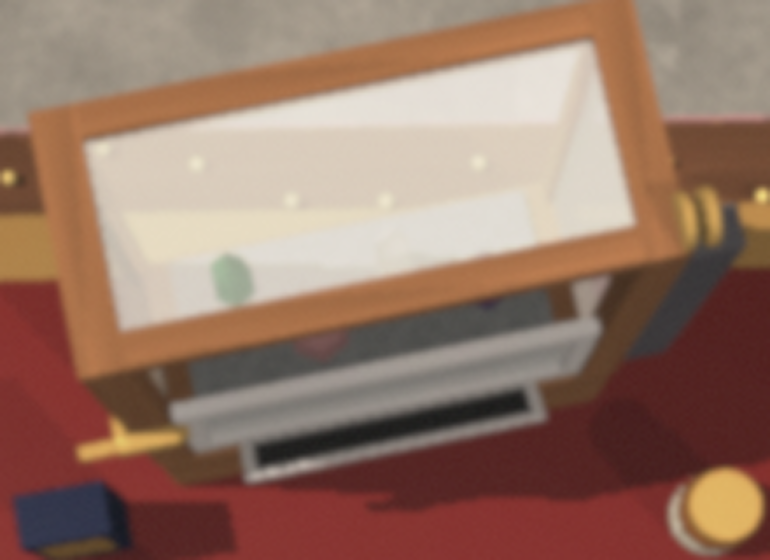

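Side crop (×4): pointer tip (281,296), lip outer corners (364,362) and (482,72), window's bottom-left corner (295,420), plinth front-left foot (303,582). Top crop (×3.5): pointer tip (187,437), lip corners (248,480) and (545,418), roof's front corners (85,380) and (687,255).

```bash
cat > h.py <<'E'
import numpy as np, cv2
from bench import *
def ray(n,u,v):
    c=calibration(n);K=c["camera_matrix"]
    d=np.array([(u-K[0,2])/K[0,0],-(v-K[1,2])/K[1,1],-1.]);d=c["orientation"]@d
    return c["xyz"],d/np.linalg.norm(d)
def S(u,v):return ray("side",(u+.5)/4-.5+130,(v+.5)/4-.5+130)
def T(u,v):return ray("top",(u+.5)/3.5-.5+140,(v+.5)/3.5-.5+50)
def tri(a,b):
    A=np.stack([a[1],-b[1]],1);t=np.linalg.lstsq(A,b[0]-a[0],rcond=None)[0]
    p,q=a[0]+t[0]*a[1],b[0]+t[1]*b[1];return (p+q)/2,np.linalg.norm(p-q)*1e3
def plane(r,n,d):return r[0]+r[1]*(d-r[0]@n)/(r[1]@n)
E
python3 - <<'E'
from h import *
np.set_printoptions(precision=4,suppress=True)
Z=np.array([0,0,1.])
for k,a,b in[("tip",S(281,296),T(187,437)),("lipL",S(364,362),T(248,480)),("lipR",S(482,72),T(545,418))]: print(k,*tri(a,b))
fl,fr,bl=[plane(T(*p),Z,.465) for p in((85,380),(687,255),(30,113))]
print("roof",fl,fr,bl,np.linalg.norm(fr-fl),np.linalg.norm(bl-fl))
f=plane(S(303,582),Z,0);print("foot",f)
y=(fl-fr)/np.linalg.norm(fl-fr);x=np.array([y[1],-y[0],0]);print("yaw",np.degrees(np.arctan2(x[1],x[0])))
L=tri(S(364,362),T(248,480))[0];R=tri(S(482,72),T(545,418))[0]
l=L-R;print("lipyaw",np.degrees(np.arctan2(-l[0],l[1])),np.linalg.norm(l))
for nm,o in(("roof",(fl+fr)/2),("lip",(L+R)/2-.035*x),("foot",f-.19*y)):
    print(nm,"origin",o)
    d=x@o; 
    t=plane(S(281,296),x,d-.006); w=plane(S(295,420),x,d)
    print(" tip(x=-6mm)",t,(t-o)@y," win corner",w,(w-o)@y)
# objects on table by mask
t=cv2.imread("pics/top0.png");s=cv2.imread("pics/side0.png")
for nm,p,z in(("candle",(346,195),.085),("crystal",(191,232),.05),("deck",(160,198),.12)):
    print(nm,plane(ray("top",*p),Z,z))
E
```

```text
tip [0.6179 0.1889 0.263 ] 1.9677422341776176
lipL [0.6001 0.1533 0.1652] 2.566236371680072
lipR [ 0.6432 -0.0812  0.1685] 0.023570822512161967
roof [0.6177 0.2248 0.465 ] [ 0.6881 -0.1395  0.465 ] [0.7845 0.2589 0.465 ] 0.3710249471512633 0.1702621851419535
foot [0.6236 0.2272 0.    ]
yaw 10.940645629967195
lipyaw 10.417979156551906 0.23840507646323233
roof origin [0.6529 0.0427 0.465 ]
 tip(x=-6mm) [0.6184 0.1897 0.2639] 0.15096942938493482  win corner [0.6229 0.1978 0.1524] 0.15807276612417553
lip origin [0.5873 0.0294 0.1669]
 tip(x=-6mm) [0.5317 0.2853 0.431 ] 0.26181253093265305  win corner [0.5371 0.289  0.3449] 0.26445529988927613
foot origin [0.6596 0.0407 0.    ]
 tip(x=-6mm) [0.6264 0.1808 0.2483] 0.143930585794197  win corner [0.6309 0.1893 0.1344] 0.15144973096651115
candle [ 0.5789 -0.2353  0.085 ]
crystal [0.4816 0.2212 0.05  ]
deck [0.5761 0.2996 0.12  ]
```

Call:
carry_out --pt "0 0 -0.1 -90 -105 -80 40" --pt "0 0 -0.2 -200 -230 -100 0" --pt "0 0 -0.447 -388 -445 -100 0" --pt "0 0 -0.447 -388 -445 -100 0" --pt "0 0 -0.447 -388 -445 -100 0" --pt "0 0 -0.447 -388 -445 -100 0" --pt "0 0 -0.447 -388 -445 -100 0" --pt "0 0 -0.447 -388 -445 -100 0" --pt "0 0 -0.447 -388 -445 -100 0" --pt "0 0 -0.447 -388 -445 -100 0" --pt "0 0 -0.447 -388 -445 -100 0" --pt "0 0 -0.447 -388 -445 -100 0" --pt "0 0 -0.447 -388 -445 -100 0" --pt "0 0 -0.447 -388 -445 -100 0" --newtons 10

```text
time: 1.85
ee_pos: [0.4016, 0.0021, 0.3056]
tool_rot: [[-0.982, -0.187, 0.0], [-0.187, 0.982, 0.0], [-0.0, 0.0, -1.0]]
force: [-0.3, 0.7, 1.0]
opening: 0.0002
finger_force: 0.0
```

```bash
python3 -c "
from bench import *
s=sense();print(s['qpos'].round(2),s['ee_pos'],s['tool_rot'].round(3),s['opening'])"
```

```text
[-7.8100e+00 -1.3900e+01  8.4870e+01  1.0000e-02  1.0901e+02 -1.0855e+02] [0.40159494 0.00212826 0.30559759] [[-0.982 -0.187  0.   ]
 [-0.187  0.982  0.   ]
 [-0.     0.    -1.   ]] 0.0002091578594517303
```

Call:
carry_out --pt "0 -0.17 0 -40 0 0 0" --pt "0 -0.35 0 -80 0 0 0" --pt "0 -0.52 0 -120 0 0 0" --pt "0 -0.7 0 -150 0 0 0" --pt "0 -0.87 0 -150 0 0 0" --pt "0 -0.87 0 -150 0 0 0"

```text
time: 2.6
ee_pos: [0.5456, 0.0297, 0.2976]
tool_rot: [[-0.643, -0.184, 0.744], [-0.117, 0.983, 0.143], [-0.757, 0.005, -0.653]]
force: [-0.1, -0.4, 0.3]
opening: 0.0004
finger_force: 0.0
```

```bash
cat > fit.py <<'E'
from h import *
from scipy.optimize import least_squares
from scipy.spatial.transform import Rotation as Ro
def rx(axis,a): return Ro.from_euler(axis,a,degrees=True).as_matrix()
# frames: q1 about z; q2,q3 pitch about y; q4 roll about forearm (local x->use z-up convention); q5 pitch; q6 roll
def fk(q,p):
    d1,a1,off,L2,L3,T,e,s4=p
    A=rx('z',q[0]);B=A@rx('y',q[1]);C=B@rx('y',q[2]);D=C@rx('z',s4*q[3]);E=D@rx('y',q[4])
    pos=np.array([0,0,d1])+A@[a1,off,0]+B@[0,0,L2]+C@[e,0,L3]+E@[0,0,T]
    return pos,E
E
python3 - <<'E'
from fit import *
s=sense();print(s['qpos'].round(2),s['ee_pos'].round(4),s['tool_rot'].round(3))
Q=[([69.0929,5.0366,78.612,0,96.463,-5.9],[.14219,.53081,.20444]),([-7.81,-13.9,84.87,.01,109.01,-108.55],[.40159,.00213,.3056]),(list(s['qpos']),list(s['ee_pos']))]
f=lambda v:np.concatenate([fk(q,[v[0],0,v[1],v[2],v[3],v[4],v[5],s4])[0]-p for q,p in Q])
for s4 in(1,-1):
    r=least_squares(f,[.3,.057,.38,.5,.3,0]);print(s4,r.x.round(4),r.fun.round(4),fk(Q[2][0],[r.x[0],0,*r.x[1:],s4])[1][:,2])
E
```

```text
[ -15.51  -30.79  110.72   23.82   56.37 -121.33] [0.5456 0.0297 0.2976] [[-0.643 -0.184  0.744]
 [-0.117  0.983  0.143]
 [-0.757  0.005 -0.653]]
1 [0.1526 0.0566 0.449  0.4998 0.3506 0.1006] [-0.  0.  0. -0. -0. -0. -0. -0.  0.] [ 0.74370506  0.14264992 -0.65311085]
-1 [-0.7783  0.0708 -0.3788  0.6932 -0.2242 -1.0924] [-0.0173 -0.0055  0.0266 -0.0055  0.015   0.0314  0.0074 -0.0315 -0.058 ] [ 0.5638172  -0.50552585 -0.65311085]
```

```bash
cat >> fit.py <<'E'
P=[.1526,0,.0566,.449,.4998,.3506,.1006,1]
lo=np.array([-177.8,-43.4,15.7,-61.9,9.5,-147]);hi=np.array([177.8,116.2,146.2,241.9,152.1,147])
s=sense();Ec=fk(s['qpos'],P)[1]
M=Ec.T@s['tool_rot']; g=Ro.from_matrix(M).as_rotvec(degrees=True)[2]  # =sgn*q6+off, sgn below
def fkR(q): return fk(q,P)[0],fk(q,P)[1]@rx('z',q[5]+g0)
g0=g-s['qpos'][5]
def target(yaw,tilt):
    z=np.array([np.cos(np.radians(yaw))*np.cos(np.radians(tilt)),np.sin(np.radians(yaw))*np.cos(np.radians(tilt)),-np.sin(np.radians(tilt))])
    y=np.array([-np.sin(np.radians(yaw)),np.cos(np.radians(yaw)),0]);return np.stack([np.cross(y,z),y,z],1)
def ik(pos,R,q0):
    f=lambda q:np.r_[(fkR(q)[0]-pos)*10,(Ro.from_matrix(fkR(q)[1]@R.T)).as_rotvec()]
    r=least_squares(f,np.clip(q0,lo+.1,hi-.1),bounds=(lo,hi),x_scale=50);return r.x,np.abs(r.fun).max()
E
python3 - <<'E'
from fit import *
print("g0",g0)
q=s['qpos']
print(M.round(3))
for yaw in(10.6,25,-5):
  for tilt in(0,10,20,27):
    for z in(.13,.26):
        pos=np.array([.625,.036,z])
        for q0 in(q,[-15,-30,130,80,40,180-240],[-20,-30,130,170,30,60]):
            x,e=ik(pos,target(yaw,tilt),np.array(q0,float))
            if e<1e-3: print(yaw,tilt,z,x.round(1))
E
```

```text
g0 90.00000000000001
[[ 0.854  0.52   0.   ]
 [-0.52   0.854  0.   ]
 [ 0.    -0.     1.   ]]
10.6 0 0.13 [-17.4   8.9 135.8 146.9  59.3 108.4]
10.6 0 0.26 [-17.4 -14.9 133.3 131.9  39.1 130.9]
10.6 10 0.13 [-16.9  -2.7 134.9 135.2  40.2 122. ]
10.6 27 0.26 [ -14.1  -22.9  118.3   44.7   31.9 -141.8]
10.6 27 0.26 [ -14.1  -22.9  118.3   44.7   31.9 -141.8]
25 0 0.13 [-30.   13.1 129.9 119.2  69.8 121.7]
25 0 0.26 [-30.   -7.7 127.8 109.3  60.3 144.7]
25 10 0.13 [-29.3   3.  129.2 107.9  57.1 135.7]
-5 0 0.13 [  2.1   9.1 135.6 188.6  55.   85. ]
-5 0 0.26 [  2.1 -14.6 133.1 194.5  29.3  77.3]
-5 10 0.13 [  1.9  -2.5 134.7 192.7  32.8  80.5]
-5 10 0.26 [  1.9 -21.  129.1 220.5  10.5  51.1]
-5 20 0.13 [  1.6  -9.9 131.1 209.3  12.7  63.5]
-5 20 0.26 [  1.6 -23.1 123.1 -31.5  11.9 -56.8]
-5 20 0.26 [  1.6 -23.1 123.1 -31.5  11.9 -56.8]
-5 27 0.26 [  1.2 -22.6 118.1 -14.7  22.3 -73.5]
-5 27 0.26 [  1.2 -22.6 118.1 -14.7  22.3 -73.5]
```

```bash
cat > plan.py <<'E'
from fit import *
O=np.array([.656,.042,0]);YAW=10.7;Rc=target(YAW,0);X=Rc[:,2]
F=np.diag([-1,-1,1.])
def wp(cx,z,tilt,yaw=YAW): return O+X*cx+[0,0,z],target(yaw,tilt)@F
def rel(cx,z,tilt,p0,R0,yaw=YAW):
    p,R=wp(cx,z,tilt,yaw); return Ro.from_matrix(R0.T@R).as_rotvec().round(3),(R0.T@(p-p0)*1e3).round(1)
E
python3 - <<'E'
from plan import *
q=s['qpos'].copy();q[5]+=180
for w in [(-.11,.30,41),(-.11,.2,41),(-.09,.12,41),(-.06,.09,36),(-.05,.09,30),(-.04,.09,24),(-.03,.09,18),(-.02,.095,12),(-.014,.1,6),(-.014,.105,2),(-.014,.13,2),(-.014,.18,2),(-.014,.22,2),(-.014,.26,2),(-.014,.28,2)]:
    p,R=wp(*w);q,e=ik(p,R,q);print(w,q.round(1),round(e,4))
E
```

```text
(-0.11, 0.3, 41) [-16.8 -30.2 110.   24.5  57.1  57.3] 0.0
(-0.11, 0.2, 41) [-16.8 -28.2 120.2  28.8  46.2  50.3] 0.0
(-0.09, 0.12, 41) [-15.  -20.2 124.8  35.3  34.5  42.2] 0.0
(-0.06, 0.09, 36) [-14.1 -13.2 127.   54.6  24.6  22.8] 0.0
(-0.05, 0.09, 30) [-14.9 -11.1 129.7  80.3  22.3  -3. ] 0.0
(-0.04, 0.09, 24) [-15.5  -7.4 131.8 107.5  25.  -30.5] 0.0
(-0.03, 0.09, 18) [-15.7  -2.3 133.1 127.3  32.2 -50.8] 0.0
(-0.02, 0.095, 12) [-15.7   3.3 133.4 138.7  41.3 -62.5] 0.0
(-0.014, 0.1, 6) [-15.7   9.4 133.4 145.6  51.5 -69.9] 0.0
(-0.014, 0.105, 2) [-15.8  13.2 133.4 148.4  58.6 -73.2] 0.0
(-0.014, 0.13, 2) [-15.8   8.1 133.7 146.7  54.5 -70.2] 0.0
(-0.014, 0.18, 2) [-15.8  -1.3 133.3 142.1  46.5 -62.8] 0.0
(-0.014, 0.22, 2) [-15.8  -8.  132.3 136.8  40.7 -55.6] 0.0
(-0.014, 0.26, 2) [-15.8 -13.6 130.7 130.   35.7 -47. ] 0.0
(-0.014, 0.28, 2) [-15.8 -16.1 129.6 126.1  33.5 -42.1] 0.0
```

Call:
carry_out --pt "0 0 0.18 0 0 0 0" --pt "0 0 0.36 0 0 0 0" --pt "0 0 0.54 0 0 0 0" --pt "0 0 0.72 0 0 0 0" --pt "0 0 0.9 0 0 0 0" --pt "0 0 1.08 0 0 0 0" --pt "0 0 1.26 0 0 0 0" --pt "0 0 1.44 0 0 0 0" --pt "0 0 1.62 0 0 0 0" --pt "0 0 1.8 0 0 0 0" --pt "0 0 1.98 0 0 0 0" --pt "0 0 2.16 0 0 0 0" --pt "0 0 2.34 0 0 0 0" --pt "0 0 2.52 0 0 0 0" --pt "0 0 2.7 0 0 0 0" --pt "0 0 2.88 0 0 0 0" --pt "0 0 3.06 0 0 0 0" --pt "0 0 3.14 0 0 0 0"

```text
time: 4.85
ee_pos: [0.5509, 0.029, 0.3098]
tool_rot: [[0.632, 0.185, 0.753], [0.119, -0.983, 0.141], [0.766, 0.001, -0.643]]
force: [-0.2, -0.5, 0.1]
opening: 0.0006
finger_force: 0.0
```

```bash
python3 - <<'E'
from plan import *
print(s['qpos'].round(1),s['ee_pos'].round(4))
for w in [(-.11,.2,41),(-.09,.12,41),(-.06,.09,36),(-.05,.09,30),(-.04,.09,24),(-.03,.09,18),(-.02,.095,12),(-.014,.1,6),(-.014,.105,2)]:
    print(w,*rel(*w,s['ee_pos'],s['tool_rot']))
E
```

```text
[-15.4 -30.5 109.6  23.8  56.4  58.8] [0.5509 0.029  0.3098]
(-0.11, 0.2, 41) [ 0.001 -0.017 -0.   ] [-86.8   6.7  67.3]
(-0.09, 0.12, 41) [ 0.001 -0.017 -0.   ] [-135.2    6.6  134.1]
(-0.06, 0.09, 36) [ 0.001  0.07  -0.   ] [-138.9    6.6  176.4]
(-0.05, 0.09, 30) [ 0.001  0.175 -0.   ] [-132.5    6.5  184. ]
(-0.04, 0.09, 24) [0.001 0.28  0.   ] [-126.1    6.5  191.7]
(-0.03, 0.09, 18) [0.001 0.384 0.   ] [-119.6    6.5  199.3]
(-0.02, 0.095, 12) [0.001 0.489 0.   ] [-109.4    6.5  203.8]
(-0.014, 0.1, 6) [0.001 0.594 0.   ] [-101.7    6.5  205.2]
(-0.014, 0.105, 2) [0.001 0.664 0.   ] [-97.9   6.5 201.9]
```

Call:
carry_out --pt "0 -0.017 0 -43 3 34 0" --pt "0 -0.017 0 -87 7 67 0" --pt "0 -0.017 0 -112 7 100 0" --pt "0 -0.017 0 -135 7 134 0" --pt "0 0.03 0 -137 7 155 0" --pt "0 0.07 0 -139 7 176 0" --pt "0 0.12 0 -136 7 180 0" --pt "0 0.175 0 -132 7 184 0" --pt "0 0.23 0 -129 7 188 0" --pt "0 0.28 0 -126 7 192 0" --pt "0 0.33 0 -123 7 195 0" --pt "0 0.384 0 -120 7 199 0" --pt "0 0.384 0 -120 7 199 0" --pt "0 0.384 0 -120 7 199 0"

```text
time: 6.6
ee_pos: [0.6263, 0.0358, 0.0876]
tool_rot: [[0.303, 0.187, 0.934], [0.06, -0.982, 0.177], [0.951, 0.002, -0.309]]
force: [-0.3, -0.4, -0.8]
opening: 0.0006
finger_force: 0.0
```

```bash
python3 - <<'E'
from plan import *
print(s['qpos'].round(1),s['ee_pos'].round(4))
for w in [(-.02,.095,12),(-.014,.1,6),(-.014,.105,2),(-.014,.13,2)]:
    print(w,*rel(*w,s['ee_pos'],s['tool_rot']))
a=capture("side")[110:310,130:330]; cv2.imwrite("pics/s2.png",cv2.resize(a,(600,600),interpolation=2))
E
```

```text
[-15.9  -1.9 133.2 127.5  32.6 -51.3] [0.6263 0.0358 0.0876]
(-0.02, 0.095, 12) [-0.001  0.105  0.003] [10.3 -0.5  7.6]
(-0.014, 0.1, 6) [-0.001  0.21   0.003] [16.9 -0.5 11.7]
(-0.014, 0.105, 2) [-0.001  0.279  0.002] [21.6 -0.5 10.2]
(-0.014, 0.13, 2) [-0.001  0.279  0.002] [45.4 -0.5  2.4]
```

View pics/s2.png

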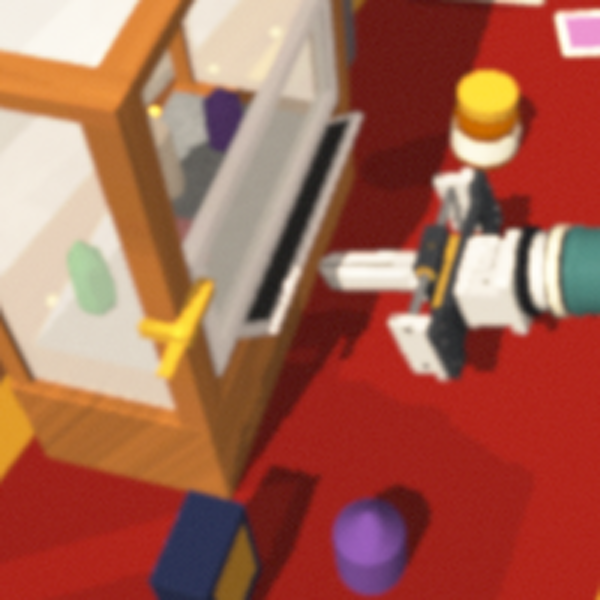

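Side crop (×3): the fingertips (325,268) sit low in front of the lip's middle. Nothing has been disturbed. I'll level the tool and go in beneath the lip.

Call:
carry_out --pt "0 0.05 0 5 0 4 0" --pt "0 0.105 0 10 0 8 0" --pt "0 0.16 0 14 0 10 0" --pt "0 0.21 0 17 0 12 0" --pt "0 0.279 0 21 0 10 0" --pt "0 0.279 0 21 0 10 0" --pt "0 0.279 0 21 0 10 0"

```text
time: 7.52
ee_pos: [0.6405, 0.0385, 0.1032]
tool_rot: [[0.036, 0.186, 0.982], [0.008, -0.983, 0.186], [0.999, 0.002, -0.037]]
force: [0.8, 0.2, 0.5]
opening: 0.0007
finger_force: 0.0
```

```bash
python3 - <<'E'
from plan import *
print(s['qpos'].round(1),s['ee_pos'].round(4),s['force'].round(1))
c=calibration("side");K=c["camera_matrix"]
def pr(p):
    v=c["orientation"].T@(np.array(p)-c["xyz"]);return np.array([K[0,2]+K[0,0]*v[0]/-v[2],K[1,2]-K[1,1]*v[1]/-v[2]])
for n,p in(("tcp",s['ee_pos']),("edgeL",O+Rc[:,1]*.156+[0,0,.143]),("plinthL top",O+Rc[:,1]*.19+[0,0,.12]),("lipL",O-X*.035+Rc[:,1]*.12+[0,0,.163])):print(n,((pr(p)-[130,110])*3).round(0))
a=capture("side")[110:310,130:330]; cv2.imwrite("pics/s3.png",cv2.resize(a,(600,600),interpolation=2))
for w in [(-.014,.13,2),(-.014,.14,2),(-.014,.2,2),(-.014,.24,2)]: print(w,*rel(*w,s['ee_pos'],s['tool_rot']))
E
```

```text
[-16.1  13.2 133.6 148.2  58.7 -73.3] [0.6405 0.0385 0.1032] [0.8 0.2 0.5]
tcp [305. 255.]
edgeL [219. 376.]
plinthL top [207. 429.]
lipL [275. 333.]
(-0.014, 0.13, 2) [-0.     0.002  0.002] [26.9 -0.5  0.8]
(-0.014, 0.14, 2) [-0.     0.002  0.002] [36.9 -0.5  0.5]
(-0.014, 0.2, 2) [-0.     0.002  0.002] [96.8 -0.4 -1.8]
(-0.014, 0.24, 2) [-0.     0.002  0.002] [136.8  -0.4  -3.2]
```

View pics/s3.png

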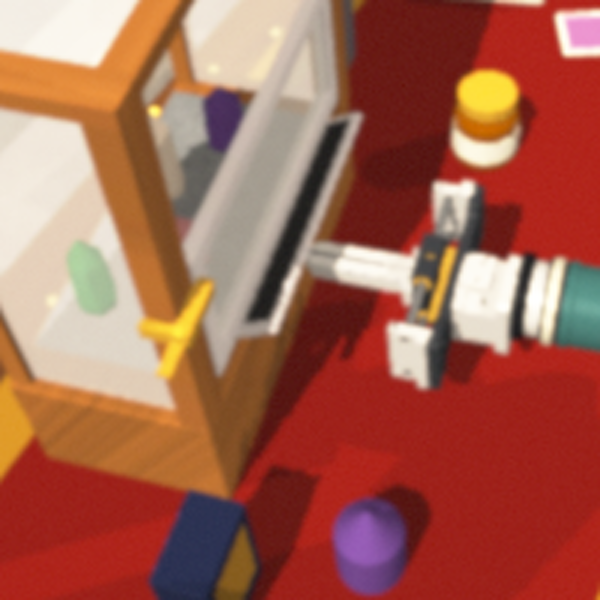

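The fingertips are at about (305,255), just under the lip's outer edge, and the projected lip and window edge agree with the picture. Next I push up, slowly, staying well short of the mark.

Call:
carry_out --pt "0 0 0 8 0 0 0" --pt "0 0 0 16 0 0 0" --pt "0 0 0 24 0 0 0" --pt "0 0 0 30 0 0 0" --pt "0 0 0 35 0 0 0" --pt "0 0 0 40 0 0 0" --pt "0 0 0 45 0 0 0" --pt "0 0 0 50 0 -1 0" --pt "0 0 0 56 0 -1 0" --pt "0 0 0 62 0 -1 0" --pt "0 0 0 68 0 -1 0" --pt "0 0 0 74 0 -1 0" --pt "0 0 0 80 0 -1 0" --pt "0 0 0 86 0 -2 0" --pt "0 0 0 92 0 -2 0" --pt "0 0 0 97 0 -2 0" --pt "0 0 0 100 0 -2 0" --pt "0 0 0 100 0 -2 0"

```text
time: 9.82
ee_pos: [0.6416, 0.0389, 0.2032]
tool_rot: [[0.035, 0.185, 0.982], [0.008, -0.983, 0.185], [0.999, 0.002, -0.036]]
force: [-4.0, -0.9, -2.1]
opening: 0.0007
finger_force: 1.9
```

```bash
python3 - <<'E'
from plan import *
print(s['qpos'].round(1),s['ee_pos'].round(4),s['force'].round(1))
a=capture("side")[110:260,130:280]; cv2.imwrite("pics/s4.png",cv2.resize(a,(600,600),interpolation=2))
E
```

```text
[-15.9  -5.5 132.9 138.9  43.  -58.6] [0.6416 0.0389 0.2032] [-4.  -0.9 -2.1]
```

View pics/s4.png

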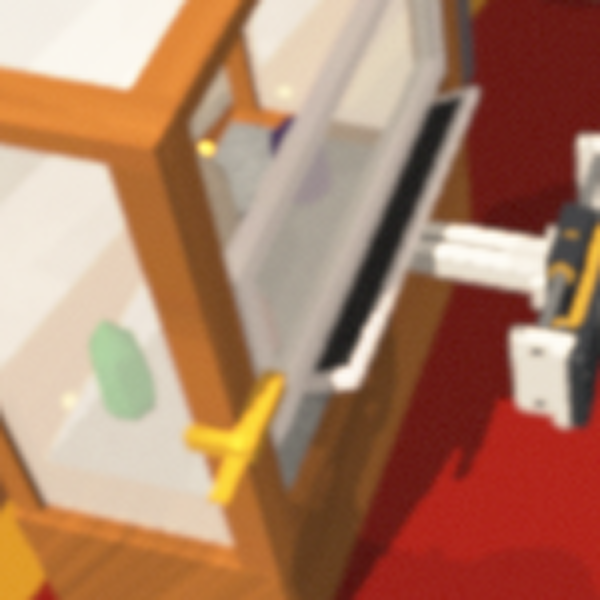

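The window is rising with the fingers: the lip's near corner is at about (350,387) in this crop (origin 130,110) and the pointer tip at (281,376).

```bash
cat >> plan.py <<'E'
from scipy.optimize import least_squares as LS
def zat(u,v,cx,cy,o=O):  # full-picture side pixel, vertical line at case (cx,cy)
    a,d=ray("side",u,v);b=o+X*cx+Rc[:,1]*cy
    A=np.stack([d,[0,0,-1.]],1);t=np.linalg.lstsq(A,b-a,rcond=None)[0];return t[1]*1e3,np.linalg.norm(A@t-(b-a))*1e3
def px(u,v,f,ox,oy):return (u+.5)/f-.5+ox,(v+.5)/f-.5+oy
E
python3 - <<'E'
from plan import *
print("lip0",zat(*px(364,362,4,130,130),-.035,.12),"lip1",zat(*px(350,388,4,130,110),-.035,.12))
print("edge0",zat(*px(295,420,4,130,130),0,.156))
for cx in(0,-.006,-.012):print("tip",cx,zat(*px(281,296,4,130,130),cx,.148),zat(*px(281,376,4,130,110),cx,.148))
E
```

```text
lip0 (np.float64(166.71981997218455), np.float64(1.734585599174925)) lip1 (np.float64(220.2172074895192), np.float64(3.9731549411768974))
edge0 (np.float64(145.15023219629913), np.float64(1.255054999007836))
tip 0 (np.float64(252.83413698328627), np.float64(5.976679811786319)) (np.float64(252.83413698328627), np.float64(5.976679811786319))
tip -0.006 (np.float64(256.8957302237868), np.float64(0.8608494832001441)) (np.float64(256.8957302237868), np.float64(0.8608494832001441))
tip -0.012 (np.float64(260.95732346428713), np.float64(4.254980845385989)) (np.float64(260.95732346428713), np.float64(4.254980845385989))
```

Call:
carry_out --pt "0 0 0 5 0 0 0" --pt "0 0 0 11 0 0 0" --pt "0 0 0 17 0 0 0" --pt "0 0 0 23 0 -1 0" --pt "0 0 0 29 0 -1 0" --pt "0 0 0 35 0 -1 0" --pt "0 0 0 40 0 -1 0" --pt "0 0 0 44 0 -1 0" --pt "0 0 0 47 0 -2 0" --pt "0 0 0 48 0 -2 0" --pt "0 0 0 48 0 -2 0"

```text
time: 11.25
ee_pos: [0.6417, 0.0389, 0.2514]
tool_rot: [[0.035, 0.186, 0.982], [0.008, -0.983, 0.185], [0.999, 0.001, -0.036]]
force: [-1.7, -0.6, -1.1]
opening: 0.0005
finger_force: 0.9
```

```bash
python3 - <<'E'
from plan import *
print(s['qpos'].round(1),s['ee_pos'].round(4),s['force'].round(1))
a=np.mean([capture("side") for _ in range(6)],0)
cv2.imwrite("pics/s5full.png",a.astype(np.uint8))
a=a[165:225,175:250].astype(np.uint8); cv2.imwrite("pics/s5.png",cv2.resize(a,(750,600),interpolation=2))
E
```

```text
[-15.9 -12.6 131.1 131.3  36.6 -48.7] [0.6417 0.0389 0.2514] [-1.7 -0.6 -1.1]
```

View pics/s5.png

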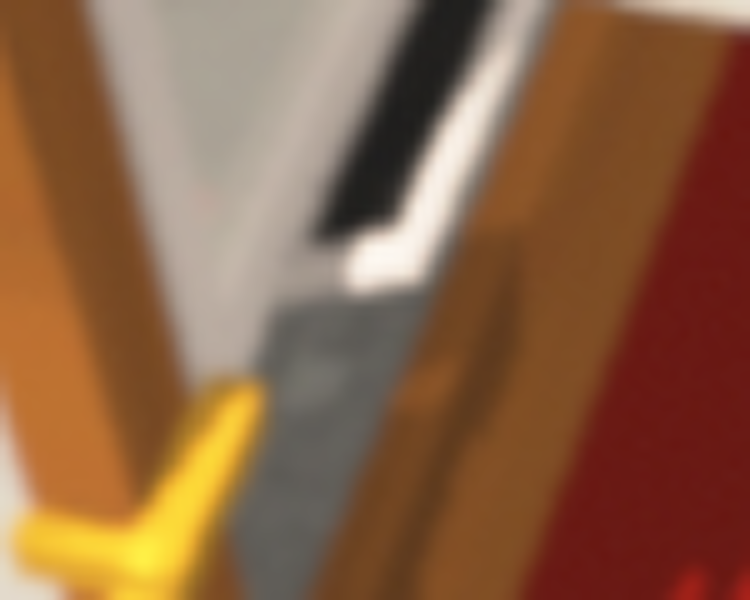

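In the zoom (×10, origin 175,165), the pointer tip is at about (258,385). The window's bottom edge runs from the lip root at about (278,303) down to about (257,370), and the lip's outer near corner is at (418,290).

```bash
python3 - <<'E'
from plan import *
f=lambda u,v:px(u,v,10,175,165)
print("tip",[(cx,np.round(zat(*f(258,385),cx,.148),1)) for cx in(-.004,-.006,-.008)])
print("root",zat(*f(278,303),0,.12)," lipcorner",zat(*f(418,290),-.035,.12))
print("root0 (first picture, lip root near corner)",zat(*px(317,368,4,130,130),0,.12),"lip0",zat(*px(364,362,4,130,130),-.035,.12))
c=calibration("side");K=c["camera_matrix"]
def pr(p):
    v=c["orientation"].T@(np.array(p)-c["xyz"]);u=np.array([K[0,2]+K[0,0]*v[0]/-v[2],K[1,2]-K[1,1]*v[1]/-v[2]]);return ((u-[175,165]+.5)*10-.5).round(0)
for z in(.240,.245,.25,.255,.26): print(z,[pr(O+Rc[:,1]*y+[0,0,z]) for y in(.12,.135,.148,.156)],"lip",pr(O-X*.035+Rc[:,1]*.12+[0,0,z+.02]),"tip",pr(O-X*.006+Rc[:,1]*.148+[0,0,z]))
E
```

```text
tip [(-0.004, array([257.1,   3.8])), (-0.006, array([258.4,   2.1])), (-0.008, array([259.8,   0.4]))]
root (np.float64(249.74431553129907), np.float64(0.7911971612633589))  lipcorner (np.float64(265.7010612287018), np.float64(0.6167204622271597))
root0 (first picture, lip root near corner) (np.float64(146.31831238595808), np.float64(1.755598614706819)) lip0 (np.float64(166.71981997218455), np.float64(1.734585599174925))
0.24 [array([281., 331.]), array([256., 386.]), array([234., 434.]), array([220., 464.])] lip [424. 306.] tip [261. 439.]
0.245 [array([277., 317.]), array([253., 372.]), array([231., 420.]), array([217., 450.])] lip [421. 292.] tip [257. 425.]
0.25 [array([274., 303.]), array([249., 357.]), array([227., 406.]), array([213., 436.])] lip [419. 277.] tip [254. 411.]
0.255 [array([271., 289.]), array([246., 343.]), array([223., 391.]), array([210., 422.])] lip [416. 262.] tip [250. 397.]
0.26 [array([268., 274.]), array([242., 329.]), array([220., 377.]), array([206., 407.])] lip [413. 247.] tip [247. 383.]
```

```bash
python3 - <<'E'
from plan import *
for nm,n,f,box in(("side","side","pics/s5full.png",(170,235,180,205)),("top","top","pics/top0.png",(165,185,160,200))):
    im=cv2.imread(f).astype(int);y0,x0=box[0],box[2]
    if n=="side": im=im[170:245,170:210];x0,y0=170,170
    else: im=im[165:190,155:200];x0,y0=155,165
    b,g,r=im[...,0],im[...,1],im[...,2]
    sat=np.clip((g-b-20)/ (90 if n=="side" else 60),0,1)*(r>120)*(g>0.62*r)
    m=sat
    print(nm)
    for i in range(m.shape[0]):
        w=m[i]
        if w.sum()>.5: print(i+y0,"w%.1f c%.2f [%d-%d]"%(w.sum(),(w*np.arange(len(w))).sum()/w.sum()+x0,np.nonzero(w>.3)[0].min()+x0 if (w>.3).any() else -1,np.nonzero(w>.3)[0].max()+x0 if (w>.3).any() else -1))
im=cv2.imread("pics/top0.png")[160:195,160:205];cv2.imwrite("pics/t2.png",cv2.resize(im,None,fx=16,fy=16,interpolation=2))
E
```

```text
side
190 w0.6 c173.43 [171-171]
191 w0.5 c175.43 [-1--1]
193 w0.8 c176.46 [172-172]
194 w0.5 c174.69 [172-172]
196 w0.8 c176.34 [173-173]
197 w0.7 c178.83 [173-173]
198 w0.7 c180.40 [-1--1]
200 w0.7 c178.30 [174-174]
201 w0.6 c180.40 [-1--1]
202 w1.6 c186.88 [175-175]
203 w3.6 c194.43 [175-200]
204 w6.0 c195.94 [195-201]
205 w7.4 c195.15 [176-201]
206 w7.7 c195.52 [176-201]
207 w7.9 c195.55 [192-200]
208 w8.6 c194.57 [177-200]
209 w8.4 c194.60 [177-200]
210 w8.5 c194.42 [191-199]
211 w8.4 c194.30 [190-199]
212 w9.0 c193.39 [178-199]
213 w9.0 c193.10 [189-198]
214 w9.2 c192.15 [179-198]
215 w10.6 c190.43 [178-197]
216 w15.8 c187.13 [177-197]
217 w20.0 c186.14 [176-196]
218 w20.4 c185.78 [176-196]
219 w20.2 c185.67 [176-196]
220 w19.4 c185.70 [176-196]
221 w18.5 c185.89 [177-196]
222 w16.4 c186.52 [177-195]
223 w13.5 c187.34 [181-195]
224 w11.4 c188.13 [182-194]
225 w10.3 c188.30 [183-194]
226 w9.4 c187.90 [183-193]
227 w8.4 c187.38 [183-192]
228 w7.9 c187.00 [183-191]
229 w7.8 c186.88 [183-191]
230 w7.2 c186.48 [183-190]
231 w7.2 c186.28 [183-190]
232 w6.9 c185.60 [182-189]
233 w7.4 c185.02 [182-189]
234 w7.0 c184.27 [182-188]
235 w5.8 c184.33 [182-188]
236 w2.8 c183.61 [185-187]
237 w1.7 c182.84 [186-187]
238 w1.3 c182.00 [187-187]
239 w1.1 c181.48 [187-187]
240 w1.0 c180.95 [-1--1]
241 w1.5 c181.21 [188-188]
242 w1.8 c178.62 [188-188]
243 w2.9 c176.78 [170-171]
244 w3.6 c177.87 [172-175]
top
169 w0.6 c172.50 [-1--1]
170 w1.6 c172.61 [172-174]
171 w2.6 c173.18 [172-175]
172 w5.1 c179.79 [172-189]
173 w11.2 c181.42 [172-192]
174 w15.8 c181.59 [172-192]
175 w18.7 c180.83 [170-191]
176 w20.6 c178.44 [166-191]
177 w20.6 c175.66 [163-189]
178 w17.1 c172.45 [162-185]
179 w12.0 c170.00 [162-179]
180 w5.3 c166.08 [162-170]
181 w1.5 c164.43 [163-166]
```

View pics/t2.png

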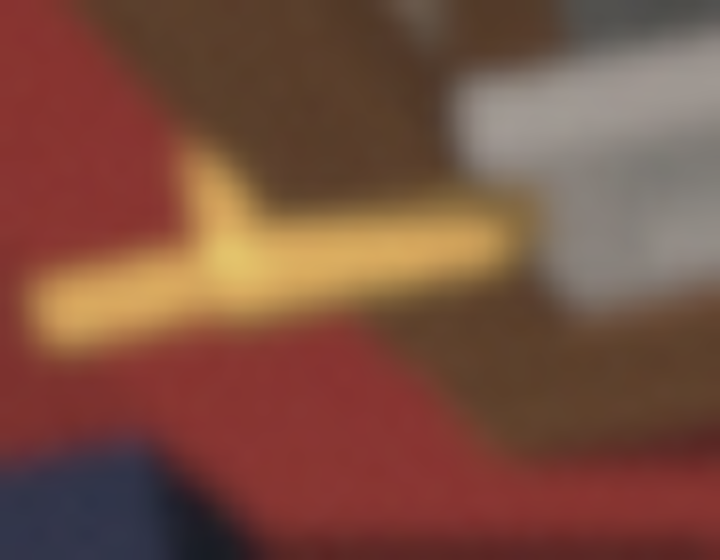

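Top zoom (×16, origin 160,160): the brass bar's pointed end is at about (528,215), and it tapers.

```bash
python3 - <<'E'
from plan import *
for uv in((198.0,202.8),(198.5,202.8),(199.2,203),(199.8,203)):
    print(uv,[(cx,np.round(zat(*uv,cx,.148),1)) for cx in(-.003,-.006,-.009)])
    p,e=tri(ray("side",*uv),ray("top",*px(525,218,16,160,160)));q=p-O;print("   tri",(q@X).round(4),(q@Rc[:,1]).round(4),p[2].round(4),e.round(1))
# bar centreline: side rows with x=-6
for uv in((195.9,208),(191.6,217.8),(187.,228)):
    a,d=ray("side",*uv);pt=plane((a,d),X,O@X-.006);print("bar",((pt-O)@Rc[:,1]).round(4),pt[2].round(4))
# same for the window edge: zoom points
for uv in((278,303),(268,335),(257,370)):
    a,d=ray("side",*px(*uv,10,175,165));pt=plane((a,d),X,O@X);print("edge",((pt-O)@Rc[:,1]).round(4),pt[2].round(4))
# edge profile scan: grey levels along rows across the window bottom edge
im=cv2.imread("pics/s5full.png").astype(int)
for v in(194,196,198,200,202): print(v,[tuple(im[v,u]) [1] for u in range(192,212)],[im[v,u,2] for u in range(192,212)])
E
```

```text
(198.0, 202.8) [(-0.003, array([2.591e+02, 1.000e-01])), (-0.006, array([261.1,   2.5])), (-0.009, array([263.2,   5. ]))]
   tri -0.007 0.1523 0.2659 2.1
(198.5, 202.8) [(-0.003, array([258.7,   1.1])), (-0.006, array([260.7,   1.5])), (-0.009, array([262.8,   4. ]))]
   tri -0.0075 0.1522 0.266 1.1
(199.2, 203) [(-0.003, array([257.5,   2.4])), (-0.006, array([2.595e+02, 2.000e-01])), (-0.009, array([261.5,   2.7]))]
   tri -0.0081 0.152 0.2654 0.4
(199.8, 203) [(-0.003, array([257. ,   3.6])), (-0.006, array([259.,   1.])), (-0.009, array([261. ,   1.5]))]
   tri -0.0087 0.1518 0.2655 1.6
bar 0.1651 0.2648
bar 0.1892 0.2638
bar 0.2138 0.2634
edge 0.1184 0.2481
edge 0.1255 0.2457
edge 0.1331 0.2431
194 [np.int64(149), np.int64(166), np.int64(172), np.int64(173), np.int64(176), np.int64(177), np.int64(176), np.int64(172), np.int64(169), np.int64(162), np.int64(151), np.int64(143), np.int64(139), np.int64(135), np.int64(130), np.int64(126), np.int64(124), np.int64(132), np.int64(146), np.int64(148)] [np.int64(166), np.int64(180), np.int64(186), np.int64(187), np.int64(189), np.int64(
[... 1902 characters left out ...]
p.int64(108), np.int64(106), np.int64(104), np.int64(102), np.int64(99), np.int64(97), np.int64(97)]
202 [np.int64(87), np.int64(113), np.int64(139), np.int64(149), np.int64(148), np.int64(143), np.int64(143), np.int64(137), np.int64(120), np.int64(103), np.int64(98), np.int64(102), np.int64(109), np.int64(113), np.int64(114), np.int64(113), np.int64(110), np.int64(104), np.int64(97), np.int64(95)] [np.int64(129), np.int64(143), np.int64(160), np.int64(170), np.int64(173), np.int64(172), np.int64(170), np.int64(162), np.int64(140), np.int64(115), np.int64(103), np.int64(105), np.int64(111), np.int64(116), np.int64(117), np.int64(115), np.int64(113), np.int64(106), np.int64(99), np.int64(98)]
```

Call:
carry_out --pt "0 0 0 2 0 0 0" --pt "0 0 0 4 0 0 0" --pt "0 0 0 6 0 0 0" --pt "0 0 0 8 0 0 0" --pt "0 0 0 9 0 0 0" --pt "0 0 0 9 0 0 0"

```text
time: 12.3
ee_pos: [0.6418, 0.0389, 0.2596]
tool_rot: [[0.036, 0.185, 0.982], [0.008, -0.983, 0.185], [0.999, 0.001, -0.037]]
force: [-0.6, -0.4, -1.8]
opening: 0.0004
finger_force: 1.2
```

```bash
cat > meas.py <<'E'
from plan import *
cal=calibration("side");K=cal["camera_matrix"]
def pr(p):
    v=cal["orientation"].T@(np.array(p)-cal["xyz"]);return np.array([K[0,2]+K[0,0]*v[0]/-v[2],K[1,2]-K[1,1]*v[1]/-v[2]])
def C(cx,cy,z):return O+X*cx+Rc[:,1]*cy+[0,0,z]
# image row profile sampled horizontally about the line (cx, z), averaged along y
def prof(im,cx,ys,z,half=6,ch=1):
    t=np.arange(-half,half+.01,.25);out=[]
    for y in ys:
        u,v=pr(C(cx,y,z));m=np.array([t+u,0*t+v],np.float32)
        out.append(cv2.remap(im,m[0][None],m[1][None],cv2.INTER_LINEAR)[0,:,ch].astype(float))
    return t,np.mean(out,0)
E
python3 - <<'E'
from meas import *
print(s['ee_pos'].round(4),s['force'].round(1))
ims=np.mean([capture("side") for _ in range(6)],0).astype(np.float32);cv2.imwrite("pics/s6full.png",ims)
i0=cv2.imread("pics/side0.png").astype(np.float32)
np.set_printoptions(linewidth=200)
def show(n,im,*a,**k):
    t,p=prof(im,*a,**k);print(n,p[::2].round(0).astype(int))
print(np.arange(-6,6.1,.5))
L=np.linspace(.03,.11,25);L0=np.linspace(-.1,.11,40)
show("lip0 ",i0,-.035,L0,.165);show("lip5 ",cv2.imread("pics/s5full.png").astype(np.float32),-.035,L,.267);show("lip6 ",ims,-.035,L,.276)
show("edge0",i0,0,np.linspace(.128,.150,12),.145)
B=np.linspace(.168,.185,12)
for ch in(0,1,2):show("bar",ims,-.006,B,.26,ch=ch,half=8)
E
```

```text
[0.6418 0.0389 0.2596] [-0.6 -0.4 -1.8]
[-6.  -5.5 -5.  -4.5 -4.  -3.5 -3.  -2.5 -2.  -1.5 -1.  -0.5  0.   0.5  1.   1.5  2.   2.5  3.   3.5  4.   4.5  5.   5.5  6. ]
lip0  [ 39  45  55  73  95 119 144 164 178 185 183 173 156 135 114  96  83  76  72  69  67  64  59  54  47]
lip5  [ 80 101 126 152 176 193 205 211 212 207 196 180 160 141 124 110 100  94  90  88  88  89  90  91  93]
lip6  [ 76  96 121 148 173 192 205 212 215 211 202 188 169 151 136 125 117 111 106 101  97  95  94  96  97]
edge0 [112 120 128 136 144 151 158 163 166 166 163 156 144 129 114 102  94  90  89  89  88  86  83  81  79]
bar [47 46 45 44 43 43 43 44 46 48 50 52 54 55 56 56 56 55 53 50 48 47 50 56 64 73 79 84 87 88 89 89 90]
bar [112 108 106 104 105 110 120 134 150 166 180 193 202 209 213 214 212 206 195 181 164 146 131 119 111 104 100  98  96  95  95  95  95]
bar [180 175 170 166 165 168 176 190 206 221 233 241 247 250 251 252 251 249 244 235 219 199 177 157 141 127 116 108 102  99  98  98  98][ WARN:0@3.805] global loadsave.cpp:1063 imwrite_ Unsupported depth image for selected encoder is fallbacked to CV_8U.
```

Call:
carry_out --pt "0 0 0 1.5 0 0 0" --pt "0 0 0 3 0 0 0" --pt "0 0 0 4.5 0 0 0" --pt "0 0 0 5 0 0 0" --pt "0 0 0 5 0 0 0"

```text
time: 13.22
ee_pos: [0.6419, 0.0389, 0.2644]
tool_rot: [[0.037, 0.185, 0.982], [0.008, -0.983, 0.185], [0.999, 0.001, -0.038]]
force: [-2.8, -1.0, -1.5]
opening: 0.001
finger_force: 1.6
```

```bash
python3 - <<'E'
from meas import *
np.set_printoptions(linewidth=220)
print(s['ee_pos'].round(4),s['force'].round(1))
ims=np.mean([capture("side") for _ in range(8)],0).astype(np.float32);cv2.imwrite("pics/s7full.png",ims.astype(np.uint8))
i0=cv2.imread("pics/side0.png").astype(np.float32)
def cross(n,im,cx,ys,z,rising,ch=1,half=4.5,win=None):
    t,p=prof(im,cx,ys,z,half,ch);d=np.gradient(p)*(1 if rising else -1)
    if win is not None:d[np.abs(t)>win]=0
    k=d.argmax();w=np.clip(d[max(0,k-5):k+6],0,None);tt=(w*t[max(0,k-5):k+6]).sum()/w.sum()
    du=(pr(C(cx,ys.mean(),z+.005))-pr(C(cx,ys.mean(),z)));dy=(pr(C(cx,ys.mean()+.01,z))-pr(C(cx,ys.mean(),z)))
    g=(du[0]-dy[0]/dy[1]*du[1])/5
    print(n,"t=%.2f du/dz=%.3f z=%.1f"%(tt,g,z*1e3+tt/g))
L=np.linspace(.03,.11,25)
cross("lip0",i0,-.035,np.linspace(-.1,.11,40),.163,False);cross("lip7",ims,-.035,L,.279,False)
cross("edge0",i0,0,np.linspace(.128,.15,12),.142,False)
cross("edge7",ims,0,np.linspace(.126,.133,6),.259,False)
for nm,im in(("now",ims),("first",i0)):
  for lo_,hi_ in((.163,.175),(.168,.185),(.195,.21)):
    B=np.linspace(lo_,hi_,12)
    for ch in(1,2):
        cross(f"{nm} bar right {lo_} ch{ch}",im,-.012,B,.262-.006,False,ch,win=3)
        cross(f"{nm} bar left {lo_} ch{ch}",im,0,B,.262+.006,True,ch,win=3)
a=ims[165:225,175:250].astype(np.uint8); cv2.imwrite("pics/s7.png",cv2.resize(a,(750,600),interpolation=2))
E
```

```text
[0.6419 0.0389 0.2644] [-2.8 -1.  -1.5]
lip0 t=0.27 du/dz=-0.130 z=160.9
lip7 t=-0.27 du/dz=-0.179 z=280.5
edge0 t=0.17 du/dz=-0.155 z=140.9
edge7 t=-0.48 du/dz=-0.204 z=261.3
now bar right 0.163 ch1 t=-1.74 du/dz=-0.200 z=264.7
now bar left 0.163 ch1 t=2.28 du/dz=-0.215 z=257.4
now bar right 0.163 ch2 t=-1.00 du/dz=-0.200 z=261.0
now bar left 0.163 ch2 t=1.99 du/dz=-0.215 z=258.8
now bar right 0.168 ch1 t=-1.76 du/dz=-0.201 z=264.8
now bar left 0.168 ch1 t=1.24 du/dz=-0.217 z=262.3
now bar right 0.168 ch2 t=-1.21 du/dz=-0.201 z=262.0
now bar left 0.168 ch2 t=0.97 du/dz=-0.217 z=263.5
now bar right 0.195 ch1 t=-1.74 du/dz=-0.205 z=264.5
now bar left 0.195 ch1 t=0.72 du/dz=-0.221 z=264.8
now bar right 0.195 ch2 t=-1.23 du/dz=-0.205 z=262.0
now bar left 0.195 ch2 t=0.27 du/dz=-0.221 z=266.8
first bar right 0.163 ch1 t=-1.97 du/dz=-0.200 z=265.9
first bar left 0.163 ch1 t=2.17 du/dz=-0.215 z=257.9
first bar right 0.163 ch2 t=-1.39 du/dz=-0.200 z=263.0
first bar left 0.163 ch2 t=1.85 du/dz=-0.215 z=259.4
first bar right 0.168 ch1 t=-1.94 du/dz=-0.201 z=265.7
first bar left 0.168 ch1 t=1.25 du/dz=-0.217 z=262.2
first bar right 0.168 ch2 t=-1.48 du/dz=-0.201 z=263.4
first bar left 0.168 ch2 t=0.96 du/dz=-0.217 z=263.5
first bar right 0.195 ch1 t=-1.74 du/dz=-0.205 z=264.5
first bar left 0.195 ch1 t=0.71 du/dz=-0.221 z=264.8
first bar right 0.195 ch2 t=-1.20 du/dz=-0.205 z=261.9
first bar left 0.195 ch2 t=0.24 du/dz=-0.221 z=266.9
```

View pics/s7.png

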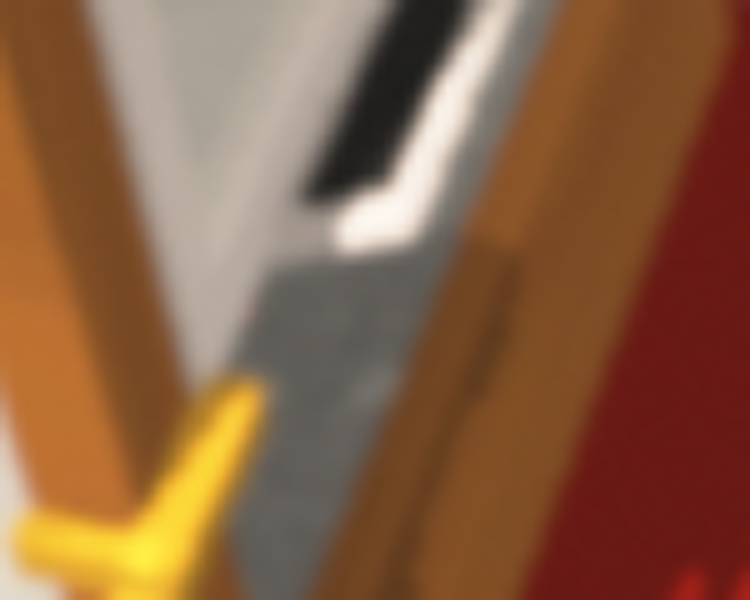

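Zoom (×10, origin 175,165): the window's bottom edge meets the brass at about (228,365), and the pointer's blunt end runs from about (212,378) to (267,384). The line fits put the edge at about 261 mm and the pointer at about 263.5 mm, so I'll push 2 mm more and then lower the fingers off the lip.

Call:
carry_out --pt "0 0 0 0.8 0 0 0" --pt "0 0 0 1.6 0 0 0" --pt "0 0 0 2.2 0 0 0" --pt "0 0 0 2.2 0 0 0" --pt "0 0 0 2.2 0 0 0" --pt "0 0 0 1 0 0 0" --pt "0 0 0 -3 0 0 0" --pt "0 0 0 -10 0 0 0" --pt "0 0 0 -20 0 0 0" --pt "0 0 0 -32 0 0 0" --pt "0 0 0 -45 0 0 0" --pt "0 0 0 -55 0 0 0" --pt "0 0 0 -60 0 0 0" --pt "0 0 0 -60 0 0 0"

```text
time: 15.38
ee_pos: [0.6398, 0.0384, 0.2039]
tool_rot: [[0.037, 0.185, 0.982], [0.008, -0.983, 0.185], [0.999, 0.001, -0.038]]
force: [-0.3, -0.5, 0.3]
opening: 0.0007
finger_force: 0.0
```

```bash
cat > chk.py <<'E'
from meas import *
def cross(im,cx,ys,z,rising,ch=1,half=4.5,win=3):
    t,p=prof(im,cx,ys,z,half,ch);d=np.gradient(p)*(1 if rising else -1)
    d[np.abs(t)>win]=0
    k=d.argmax();w=np.clip(d[max(0,k-5):k+6],0,None);tt=(w*t[max(0,k-5):k+6]).sum()/w.sum()
    du=(pr(C(cx,ys.mean(),z+.005))-pr(C(cx,ys.mean(),z)));dy=(pr(C(cx,ys.mean()+.01,z))-pr(C(cx,ys.mean(),z)))
    return z*1e3+tt/((du[0]-dy[0]/dy[1]*du[1])/5)
print(s['ee_pos'].round(4),s['force'].round(1))
ims=np.mean([capture("side") for _ in range(6)],0).astype(np.float32);cv2.imwrite("pics/s8full.png",ims.astype(np.uint8))
print("lip",cross(ims,-.035,np.linspace(.03,.11,25),.282,False),"edge",cross(ims,0,np.linspace(.126,.133,6),.262,False))
E
python3 - <<'E'
from chk import *
q=s['qpos'].copy()
for w in [(-.025,.2,10),(-.04,.2,18),(-.055,.2,25),(-.07,.2,32),(-.11,.2,41),(-.14,.3,41)]:
    p,R=wp(*w);q,e=ik(p,R,q);print(w,q.round(1),round(e,4),*rel(*w,s['ee_pos'],s['tool_rot']))
E
```

```text
[0.6398 0.0384 0.2039] [-0.3 -0.5  0.3]
lip 283.23522906620707 edge 264.2003289147298
(-0.025, 0.2, 10) [-16.4 -13.1 131.9 121.1  31.6 -40.4] 0.0 [ 0.001 -0.136  0.001] [-4.3 -0.5 -8.3]
(-0.04, 0.2, 18) [-16.6 -19.4 129.7  90.4  25.9  -9.6] 0.0 [ 0.001 -0.276  0.001] [ -4.8  -0.5 -23.3]
(-0.055, 0.2, 25) [-16.6 -23.  126.9  62.4  27.9  18.3] 0.0 [ 0.001 -0.398  0.001] [ -5.4  -0.5 -38.3]
(-0.07, 0.2, 32) [-16.1 -24.8 123.4  43.   34.1  37.4] 0.0 [ 0.001 -0.52   0.001] [ -6.   -0.5 -53.3]
(-0.11, 0.2, 41) [-16.8 -28.2 120.2  28.8  46.2  50.3] 0.0 [ 0.001 -0.677  0.   ] [ -7.5  -0.5 -93.2]
(-0.14, 0.3, 41) [-19.8 -34.7 112.4  26.2  60.3  55.1] 0.0 [ 0.001 -0.677  0.   ] [  91.3   -0.4 -127. ]
```

Call:
carry_out --pt "0 -0.07 0 -2 0 -4 0" --pt "0 -0.136 0 -4 0 -8 0" --pt "0 -0.21 0 -5 0 -16 0" --pt "0 -0.276 0 -5 0 -23 0" --pt "0 -0.34 0 -5 0 -31 0" --pt "0 -0.398 0 -5 0 -38 0" --pt "0 -0.46 0 -6 0 -46 0" --pt "0 -0.52 0 -6 0 -53 0" --pt "0 -0.6 0 -7 0 -73 0" --pt "0 -0.677 0 -8 0 -93 0" --pt "0 -0.677 0 20 0 -110 0" --pt "0 -0.677 0 60 0 -120 0" --pt "0 -0.677 0 91 0 -127 0" --pt "0 -0.677 0 91 0 -127 0" --pt "0 -0.677 0 91 0 -127 0"

```text
time: 17.55
ee_pos: [0.5179, 0.0159, 0.298]
tool_rot: [[0.646, 0.186, 0.74], [0.122, -0.983, 0.14], [0.753, 0.0, -0.657]]
force: [0.8, -0.3, -0.3]
opening: 0.0006
finger_force: 0.0
```

```bash
python3 - <<'E'
from chk import *
a=ims[100:300,120:320].astype(np.uint8); cv2.imwrite("pics/s8.png",cv2.resize(a,(600,600),interpolation=2))
for lo_,hi_ in((.168,.185),(.195,.21)):
    B=np.linspace(lo_,hi_,12);print([cross(ims,cx,B,z,r,ch).round(1) for ch in(1,2) for cx,z,r in((-.012,.256,False),(0,.268,True))])
E
```

```text
[0.5179 0.0159 0.298 ] [ 0.8 -0.3 -0.3]
lip 283.1284964066601 edge 264.136912717191
[np.float64(264.8), np.float64(262.2), np.float64(261.8), np.float64(264.4)]
[np.float64(264.5), np.float64(264.7), np.float64(261.8), np.float64(266.8)]
```

View pics/s8.png

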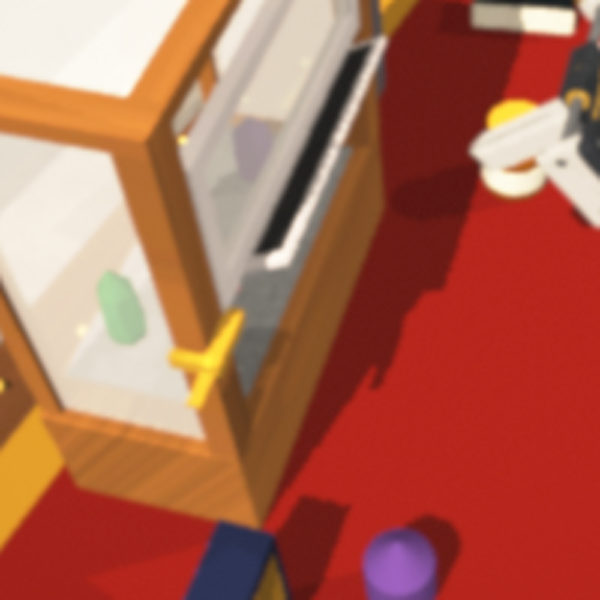

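The window's bottom edge meets the pointer tip at about (238,312). The hand is clear and the crystal, deck and candle have not moved, so I'm handing in.

```bash
python3 -c "
from bench import *
print(sign_off())"
```

```text
the job is handed in; nothing more can be done
None
```

I pushed the window up with the shut fingers; its bottom edge measures about 264 mm and the pointer about 263.5 mm (pointer good to roughly 2 mm), it held once released, nothing else was moved, and the job was handed in at about 18 s.

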